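# Complete the three-tier dish stand on the mantel

## Task

Finish the three-tier dish stand: slide the steel spacer tube over the post, then the small white dish, and last the cap with the bar handle. Press only gently and turn the cap to feel for the brass tongue on top of the post until the cap's slot drops over it and the cap sits flush on the dish; then turn the cap clockwise (seen from above) until its bar is in line with the two blue ear handles of the bottom dish, and let go. Leave the other things on the ledge where they are.

Things in the scene. Friction and masses are not known exactly. Their poses are not given: they have to be found in the camera images.
- stand: White ceramic dish stand, fixed on the ledge; origin at the centre of its foot, z up. Bottom dish 190 mm across, 20 mm high, with two blue ear handles (out to 121 mm) on its +x and -x sides: its x axis is the line through them. Middle dish 150 mm across, inner floor at 52 mm, rim at 64 mm. The ceramic chips: never over 30 N on the cap, nor 40 N between stand, spacer and dish
- post_seat (a point): foot of the post, on the stand's axis, on the middle dish's inner floor, 52 mm above the ledge; axes as the stand's. The steel post (22 mm diameter) rises from here to 132 mm above the ledge. The spacer stands home on this floor (top at 107 mm above the ledge), the small dish on the spacer (hub top at 135 mm), the cap on the dish's hub
- tongue_foot (a point): post's top end, on its axis, 132 mm above the ledge; axes as the stand's. A flat upright brass tongue stands here: 22 mm long, 6 thick, 13 high. It turns stiffly (0.05 N m) about the axis. Its direction is not reported: it starts 0.35 to 1.6 rad anticlockwise, seen from above, of the ear handles' line; its stops are 0.3 rad clockwise and 1.75 rad anticlockwise of that line
- spacer_mid (a point): centre, half-way up, of the steel spacer: a plain tube 55 mm high, 38 mm outside and 27 mm inside diameter, 110 g, standing on end (z along its axis)
- dish_mid (a point): small white dish, 124 mm across, 220 g: flat floor 5 mm thick, rim 12 mm high (wall 5 mm), and in the middle a tubular hub, 38 mm outside diameter, 28 mm high from the dish's underside, with a 27 mm hole right through. This point is on the axis, 14 mm above the underside; z up. Take it by the hub
- cap_mid (a point): cap, 49 mm high, 80 g, starts on the coaster. Point on its axis 24.5 mm above its underside; z up. Steel disc 48 mm across, top at 17 mm; on it a dark bar handle, 36 mm long along x, 10 mm thick, from 17 to 49 mm. Slot in the underside along x: 27 long, 9.4 wide, 12 deep; it drops over the tongue if within about 0.12 rad (either way round), else the cap rides 10 mm too high
- coaster: round birch coaster, 100 mm across, 8 mm thick, fixed, origin at the centre of its underside; the cap starts on it
- jar: bystander: smoked glass jar with hinged steel lid, 92 mm across, 116 mm high, origin at its underside
- planter: bystander: terracotta mini planter, 88 mm across, 103 mm high with its plant, origin at its underside
- napkin_ring: bystander: dark wooden napkin ring, 46 mm outside diameter, 30 mm high, origin at its underside; not the spacer
- candle: bystander: cream candle on a brass dish 76 mm across, 70 mm high, origin at its underside
- trinket_box: bystander: wooden trinket box 90 x 60 x 45 mm, origin at its underside
- salt_bowl: bystander: small blue bowl 70 mm across, 30 mm high, origin at its underside
Mind the look-alikes: they are no part of the job. Leave any green or turquoise look-alike of the part that bears spacer_mid alone.

How it is judged:
By the outcome, as a careful person would: the job done as asked, in the order asked, and still so for the second after the job is handed in, with the robot touching nothing.
It also fails if it takes over 72 s, if anything falls off the work surface, if the arm or the gripper's body presses on something with over 40 N, if the wrist force passes 120 N, or if a joint passes its speed limit or range.

## Robot

A 7-joint arm with a two-finger parallel gripper is mounted at the origin on the work surface. World frame = base frame: x ahead of the robot, y to its left, z up, the work surface at z = 0. Lengths are in m, angles in rad, forces in N, time in s.
With the tool pointing down it reaches from about 0.425 to 0.825 m from the base axis. Payload 3.6 kg.
Tool frame: the origin (TCP) lies on the front face of the gripper's body, between the roots of the fingers; the fingertips stand 84 mm ahead of it and the grasp point (between the pads) lies 65 mm ahead of it; z points along the fingers, y is the line along which they close (so a half turn about z gives the same grasp; the last joint's range is limited). The gripper opens to 93 mm and grips with 3 to 60 N. Pads are 15 mm wide; open, the fingers measure 128 mm over their backs; the gripper's body (75 mm by 188 mm) begins 65 mm behind the grasp point.
Start: joints at [-1.218, 0.615, -0.013, 1.423, 0.008, 1.103, -0.04], TCP at [0.24, 0.604, 0.303] pointing down, gripper open.
Joint ranges: [-3.12, 3.12], [-0.3, 2.06], [-1.34, 1.32], [0.26, 2.42], [-1.36, 4.5], [0.01, 1.98], [-2.84, 2.84]. Speed limits (rad/s): [2.79, 2.79, 3.14, 3.14, 3.14, 3.14, 3.14].

## Interface

Orientations are given as a unit quaternion [w, x, y, z].
In Python, from plant import telemetry, vision, arm gives the robot as it stands.
- The arm moves only by the tool send_rows, never from a script. Its arguments are lists of equal length, an entry for each row: "slide": the shift along the tool's x, y, z in m, a list of three; "rot": the turn, a rotation vector about the tool's x, y, z in degrees, a list of three; "grip": the finger opening in m, from 0 to 0.093. In form: {"slide": [[tx, ty, tz], ...], "rot": [[rx, ry, rz], ...], "grip": [grip, ...]}. A call has exactly 5 rows; each row is the pose to reach, as a shift and turn from the pose commanded when the call began, along the tool's axes at that moment; what a row does not reach only later rows make up. A row lasts 1/10 s, in which the tool goes at most 50 mm and 8.59 degrees, less where a joint would pass 70% of its speed; a pose out of reach is approached as far as the arm can. A call with a gripper value outside its range is refused whole. The fingers move at their own pace and stop on an object; the grip force is fixed at half the most. Time passes only in rows, so rows that repeat a pose let the fingers close, or fill a call up. It gives the time, the measured TCP pose, the force, the opening and the grip force at its end, in the units of the state.
- telemetry.read_state(): the state, without advancing time (a new reading comes with each control period).
- vision.snapshot(name): name is "side" or "top" or "wrist"; returns a dict with "pixels" (420x560x3 uint8, blue, green, red), "range_z" (420x560 float32, m along the optical axis (not along the pixel's ray), 0 where there is no reading), "camera_matrix" (3x3 intrinsics, pixels), "distortion" ([k1, k2, p1, p2, k3] as OpenCV has them; the pictures are not rectified), "origin" and "rotation" of the camera in the world; the wrist camera has in their place "hand_eye" (4x4, takes a point from camera to tool coordinates, whose origin is the TCP and whose axes are the flange's). Camera axes: x right, y up, looking along -z (the intrinsics and any distortion apply to the point x, -y, -z); pixel columns grow to the right and rows downward; lengths in m; the calibration is good to about 2 mm. A picture is of the moment at which its call begins: read the wrist's pose just before it.
- arm.job_done(): hands the job in; it is judged then, once.
The state is a dict: "clock": time; "qpos": joint angles; "joint_velocities": joint speeds; "effort": joint torques, N m; "ee_pos": TCP position; "eef_rot": TCP orientation; "force": force on the tool from outside, world axes, zero at the start; "moment": the same for the moment, N m; "gripper_width": finger opening in m; "grasp_force": force on a finger pad.
Only numpy, scipy, OpenCV 4.12 (cv2) and the standard library are available. Lean on these libraries where they do the work, as an engineer would, in place of code of your own. Each camera call takes 0.05 s, during which the arm holds its last target. There are 200 camera calls.

## Working session

There is one attempt and no reset: what is moved stays moved. The work goes in short steps, Python scripts to look and compute and a tool call to move; the robot and the scene stay as the last step left them, time stands still between calls to the robot, and variables do not carry over. Pictures are saved under pics/ and viewed, at most 10 in all, crops included, and the job is handed in when it is done.

Besides the shell and the picture viewer there is one more tool, called after "Call:" as name(argument=value, ...) on one line, values as JSON. send_rows: Moves the arm, as the interface text tells. Its arguments: {"type":"object","properties":{"slide":{"type":"array"},"rot":{"type":"array"},"grip":{"type":"array"}},"required":["slide","rot","grip"]}

```bash
mkdir -p pics; ls
cat > h.py <<'E'
import numpy as np, cv2
from plant import telemetry, vision, arm
from scipy.spatial.transform import Rotation as R
def snap(n):
    s=telemetry.read_state(); d=vision.snapshot(n)
    if n=="wrist":
        q=np.array(s["eef_rot"]); T=np.eye(4); T[:3,:3]=R.from_quat(q[[1,2,3,0]]).as_matrix(); T[:3,3]=s["ee_pos"]
        T=T@np.array(d["hand_eye"]); d["origin"]=T[:3,3]; d["rotation"]=T[:3,:3]
    d["origin"]=np.array(d["origin"]); d["rotation"]=np.array(d["rotation"]).reshape(3,3)
    return d
def rays(d,uv):
    uv=np.asarray(uv,float).reshape(-1,1,2)
    p=cv2.undistortPoints(uv,np.array(d["camera_matrix"],float).reshape(3,3),np.array(d["distortion"],float)).reshape(-1,2)
    return np.c_[p[:,0],-p[:,1],-np.ones(len(p))]@d["rotation"].T
def plane(d,uv,z):
    r=rays(d,uv); return d["origin"]+r*((z-d["origin"][2])/r[:,2])[:,None]
def cloud(d):
    h,w=d["range_z"].shape; v,u=np.mgrid[:h,:w]
    P=d["origin"]+rays(d,np.c_[u.ravel(),v.ravel()])*d["range_z"].reshape(-1,1)
    P[d["range_z"].ravel()<=0]=np.nan
    return P.reshape(h,w,3)
def circ(P):
    A=np.c_[2*P[:,:2],np.ones(len(P))]; s=np.linalg.lstsq(A,(P[:,:2]**2).sum(1),rcond=None)[0]
    return s[:2],np.sqrt(s[2]+s[0]**2+s[1]**2)
E
python3 - <<'E'
from h import *
s=telemetry.read_state();print({k:np.round(v,3).tolist() for k,v in s.items()})
a=snap("top");b=snap("side")
cv2.imwrite("pics/top.png",a["pixels"]);cv2.imwrite("pics/side.png",b["pixels"])
for d in(a,b):print(d["origin"],d["rotation"].round(3).tolist(),d["camera_matrix"],d["distortion"],(d["range_z"]>0).mean())
E
```

```text
pics
{'clock': 0.0, 'qpos': [-1.218, 0.616, -0.013, 1.425, 0.008, 1.103, -0.04], 'joint_velocities': [-0.001, 0.002, -0.001, -0.0, -0.001, -0.002, -0.001], 'effort': [0.0, -45.894, 0.21, -16.574, -0.061, 0.021, 0.0], 'ee_pos': [0.24, 0.603, 0.302], 'eef_rot': [-0.0, 0.188, 0.982, -0.001], 'force': [0.141, 0.517, -0.619], 'moment': [0.036, -0.019, -0.012], 'grasp_force': 0.0, 'gripper_width': 0.093}Traceback (most recent call last):
  File "<stdin>", line 3, in <module>
  File "h.py", line 9, in snap
    d["origin"]=np.array(d["origin"]); d["rotation"]=np.array(d["rotation"]).reshape(3,3)
                                                     ~~~~~~~~~~~~~~~~~~~~~~~~~~~~~~~^^^^^
ValueError: cannot reshape array of size 4 into shape (3,3)
```

```bash
python3 - <<'E'
t=open('h.py').read()
t=t.replace('d["rotation"]=np.array(d["rotation"]).reshape(3,3)\n','r=np.array(d["rotation"]); d["rotation"]=R.from_quat(r[[1,2,3,0]]).as_matrix() if r.size==4 else r.reshape(3,3)\n')
open('h.py','w').write(t)
E
python3 - <<'E'
from h import *
a=snap("top");b=snap("side")
cv2.imwrite("pics/top.png",a["pixels"]);cv2.imwrite("pics/side.png",b["pixels"])
for d in(a,b):print(d["origin"],d["rotation"].round(3).tolist(),d["camera_matrix"],d["distortion"],(d["range_z"]>0).mean())
np.save("top.npy",cloud(a));np.save("side.npy",cloud(b))
E
```

```text
[0.33337858 0.01345864 1.68596627] [[-0.009, 0.988, -0.155], [-1.0, -0.007, 0.013], [0.012, 0.155, 0.988]] [[533.69733496   0.         284.83154915]
 [  0.         533.69733496 204.87625664]
 [  0.           0.           1.        ]] [-0.00208737  0.          0.          0.          0.        ] 0.9960076530612245
[0.32597455 0.81423553 0.92560628] [[-0.942, 0.237, -0.237], [-0.334, -0.644, 0.688], [0.011, 0.728, 0.686]] [[401.20367276   0.         288.91710053]
 [  0.         401.20367276 212.72098319]
 [  0.           0.           1.        ]] [-0.0585941  0.         0.         0.         0.       ] 0.9958673469387755
```

View pics/top.png

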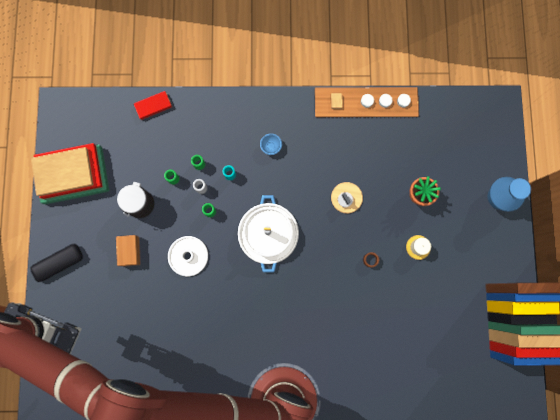

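View pics/side.png

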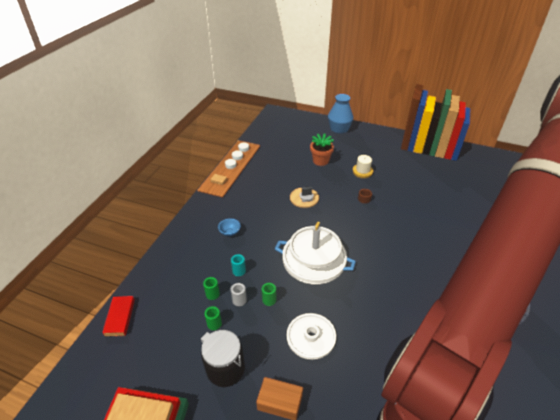

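Run:
```python
from h import *
P=np.load("top.npy");im=cv2.imread("pics/top.png")
hsv=cv2.cvtColor(im,cv2.COLOR_BGR2HSV)
def ringfit(name,c,r,zlo,zhi):
    v,u=np.mgrid[:420,:560]; m=((u-c[0])**2+(v-c[1])**2<r*r)&(P[...,2]>zlo)&(P[...,2]<zhi)
    Q=P[m]; print(name,len(Q),"mean",Q.mean(0).round(4),"minmax-mid",((np.nanmin(Q,0)+np.nanmax(Q,0))/2).round(4),"ext",np.ptp(Q,axis=0).round(3)); return Q
for n,c in dict(spacer=(199,186),g1=(170,176),g2=(197,161),g3=(208,210),t=(229,171)).items(): ringfit(n,c,14,.045,.065)
ringfit("dishall",(188,257),28,.008,.05); ringfit("dishhub",(188,257),9,.02,.035)
ringfit("dishrim",(188,257),28,.009,.016)
ringfit("middish",(268,233),40,.056,.075); ringfit("post",(268,233),20,.12,.16)
ringfit("caphandle",(346,198),20,.045,.07); ringfit("capdisc",(346,198),14,.02,.03);ringfit("coaster",(346,198),22,.004,.014)
ringfit("jar",(133,200),20,.09,.13);ringfit("box",(127,251),18,.03,.06)
# ears blue
m=((hsv[...,0]>100)&(hsv[...,0]<120)&(hsv[...,1]>120)&(hsv[...,2]>80))
m[:190]=0;m[278:]=0;m[:,:240]=0;m[:,300:]=0
n,l,st,ce=cv2.connectedComponentsWithStats(m.astype(np.uint8))
for i in range(1,n):
    if st[i,4]>5: print("ear",st[i],ce[i],P[l==i].mean(0).round(4))
s=snap("side")
```

```text
spacer 69 mean [0.6559 0.2606 0.0536] minmax-mid [0.6564 0.2599 0.054 ] ext [0.037 0.035 0.017]
g1 75 mean [0.6868 0.3494 0.0535] minmax-mid [0.687  0.3492 0.0545] ext [0.037 0.036 0.019]
g2 67 mean [0.7351 0.2686 0.0536] minmax-mid [0.7354 0.2673 0.0532] ext [0.039 0.036 0.016]
g3 66 mean [0.5809 0.231  0.0554] minmax-mid [0.5804 0.2309 0.0555] ext [0.036 0.036 0.018]
t 67 mean [0.7005 0.1691 0.0542] minmax-mid [0.6993 0.1692 0.0545] ext [0.038 0.038 0.018]
dishall 567 mean [0.4382 0.2967 0.0134] minmax-mid [0.4348 0.2935 0.0234] ext [0.169 0.166 0.031]
dishhub 60 mean [0.4402 0.2975 0.0273] minmax-mid [0.4395 0.2972 0.0273] ext [0.037 0.035 0.014]
dishrim 364 mean [0.4366 0.297  0.0116] minmax-mid [0.4317 0.2933 0.0125] ext [0.162 0.165 0.007]
middish 623 mean [0.5092 0.0463 0.0609] minmax-mid [0.5086 0.0472 0.065 ] ext [0.148 0.147 0.018]
post 47 mean [0.5073 0.0472 0.1382] minmax-mid [0.5082 0.047  0.1373] ext [0.021 0.021 0.027]
caphandle 46 mean [ 0.6117 -0.1966  0.0565] minmax-mid [ 0.6126 -0.1966  0.0561] ext [0.034 0.022 0.021]
capdisc 102 mean [ 0.6128 -0.1966  0.0247] minmax-mid [ 0.6205 -0.1957  0.025 ] ext [0.062 0.051 0.01 ]
coaster 621 mean [ 0.6212 -0.2045  0.0083] minmax-mid [ 0.619  -0.2047  0.009 ] ext [0.137 0.135 0.01 ]
jar 740 mean [0.6036 0.4484 0.1104] minmax-mid [0.6053 0.4502 0.1074] ext [0.099 0.089 0.035]
box 610 mean [0.4558 0.4789 0.045 ] minmax-mid [0.4553 0.4799 0.0443] ext [0.092 0.065 0.027]
ear [260 195  15   9  69] [267.47826087 198.13043478] [0.6176 0.0463 0.0186]
ear [261 264  15   8  68] [268.10294118 268.14705882] [nan nan nan]
```

```bash
cat >> h.py <<'E'
def go(x,y,z,yaw):
    "slide and rot to a downward pose with tool y at yaw degrees (world)"
    s=telemetry.read_state(); q=np.array(s["eef_rot"]); M=R.from_quat(q[[1,2,3,0]]).as_matrix()
    a=np.radians(yaw); ty=np.array([np.cos(a),np.sin(a),0]); tz=np.array([0,0,-1.]); D=np.c_[np.cross(ty,tz),ty,tz]
    cur=np.degrees(np.arctan2(M[1,1],M[0,1]))
    print("t",round(s["clock"],2),"pos",np.round(s["ee_pos"],4),"yaw",cur.round(2),"F",np.round(s["force"],1),"w",round(s["gripper_width"],4),"gf",s["grasp_force"],"j7",np.round(s["qpos"][6],2))
    print("slide",np.round(M.T@(np.array([x,y,z])-s["ee_pos"]),4).tolist(),"rot",np.round(R.from_matrix(M.T@D).as_rotvec(degrees=True),2).tolist())
E
python3 -c "
from h import *
go(.656,.26,.30,46)"
```

```text
t 0.2 pos [0.2402 0.6036 0.302 ] yaw 68.3 F [-1.3  0.4 -0.7] w 0.0926 gf 0.0 j7 -0.04
slide [-0.5134, -0.1655, 0.0023] rot [-0.09, 0.02, 22.3]
```

Call:
send_rows(slide=[[-0.05, -0.016, 0], [-0.1, -0.032, 0], [-0.15, -0.048, 0], [-0.2, -0.064, 0], [-0.245, -0.079, 0]], rot=[[0, 0, 4], [0, 0, 8], [0, 0, 12], [0, 0, 16], [0, 0, 22.3]], grip=[0.06, 0.06, 0.06, 0.06, 0.06])

```text
clock: 0.7
ee_pos: [0.4344, 0.4432, 0.3027]
eef_rot: [-0.0, 0.376, 0.926, -0.0]
force: [0.6, 1.0, -0.6]
gripper_width: 0.0611
grasp_force: 0.0
```

```bash
python3 -c "
from h import *
go(.656,.26,.25,46)"
```

```text
t 0.7 pos [0.4344 0.4432 0.3027] yaw 45.79 F [ 0.6  1.  -0.6] w 0.0611 gf 0.0 j7 0.02
slide [-0.2866, 0.0232, 0.0526] rot [-0.01, -0.01, -0.21]
```

Call:
send_rows(slide=[[-0.05, 0.005, 0.01], [-0.1, 0.01, 0.02], [-0.15, 0.015, 0.03], [-0.2, 0.02, 0.04], [-0.25, 0.022, 0.05]], rot=[[0, 0, 0], [0, 0, 0], [0, 0, 0], [0, 0, 0], [0, 0, 0]], grip=[0.06, 0.06, 0.06, 0.06, 0.06])

```text
clock: 1.2
ee_pos: [0.6251, 0.2896, 0.2533]
eef_rot: [-0.0, 0.374, 0.927, 0.0]
force: [0.0, 0.8, -0.9]
gripper_width: 0.0598
grasp_force: 0.0
```

```bash
python3 -c "
from h import *
d=snap('wrist');cv2.imwrite('pics/w1.png',d['pixels']);print(d['hand_eye'])
go(.656,.26,.25,46)
P=cloud(d);m=(abs(P[...,2]-.053)<.006)&(np.hypot(P[...,0]-.656,P[...,1]-.26)<.035)
Q=P[m];print(len(Q),Q.mean(0),(Q.min(0)+Q.max(0))/2,np.ptp(Q,axis=0))"
```

```text
[[ 9.50792061e-04  9.57936123e-01  2.86979929e-01  8.10038076e-02]
 [ 9.99999458e-01 -1.03264236e-03  1.33855594e-04  1.24961757e-04]
 [ 4.24572739e-04  2.86979647e-01 -9.57936586e-01 -8.21760552e-02]
 [ 0.00000000e+00  0.00000000e+00  0.00000000e+00  1.00000000e+00]]
t 1.25 pos [0.6318 0.2781 0.251 ] yaw 45.25 F [ 4.5 -5.8 -0.7] w 0.0597 gf 0.0 j7 0.4
slide [-0.0299, 0.0042, 0.0013] rot [-0.26, 0.62, -0.75]
955 [0.65432276 0.26104916 0.05385945] [0.65526419 0.26015239 0.05198021] [0.03700917 0.03738267 0.00986346]
```

View pics/w1.png

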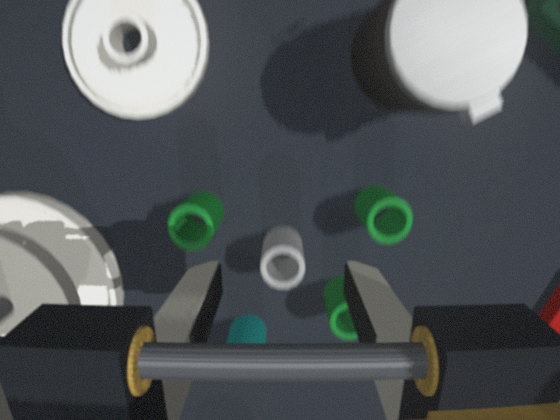

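Call:
send_rows(slide=[[-0.012, 0.001, 0.0], [-0.012, 0.001, 0.0], [-0.012, 0.001, 0], [-0.012, 0.001, 0.0], [-0.012, 0.001, 0.0]], rot=[[0, 0, 0], [0, 0, 0], [0, 0, 0], [0, 0, 0], [0, 0, 0]], grip=[0.06, 0.06, 0.06, 0.06, 0.06])

```text
clock: 1.75
ee_pos: [0.632, 0.2852, 0.2544]
eef_rot: [-0.0, 0.373, 0.928, 0.001]
force: [0.2, 0.2, 1.0]
gripper_width: 0.0599
grasp_force: 0.0
```

```bash
python3 -c "
from h import *
go(.6555,.2602,.1055,46)"
```

```text
t 1.75 pos [0.632  0.2852 0.2544] yaw 46.18 F [0.2 0.2 1. ] w 0.0599 gf 0.0 j7 0.41
slide [-0.0344, -0.0018, 0.1489] rot [0.05, -0.05, 0.18]
```

Call:
send_rows(slide=[[-0.0344, -0.0018, 0.0], [-0.0344, -0.0018, 0.03], [-0.0344, -0.0018, 0.07], [-0.0344, -0.0018, 0.07], [-0.0344, -0.0018, 0.07]], rot=[[0, 0, 0], [0, 0, 0], [0, 0, 0], [0, 0, 0], [0, 0, 0]], grip=[0.06, 0.06, 0.06, 0.06, 0.06])

```text
clock: 2.25
ee_pos: [0.6561, 0.2589, 0.184]
eef_rot: [-0.001, 0.374, 0.927, -0.0]
force: [0.7, -0.3, 1.0]
gripper_width: 0.0601
grasp_force: 0.0
```

```bash
python3 -c "
from h import *
go(.6555,.2602,.1055,46)"
```

```text
t 2.25 pos [0.6561 0.2589 0.184 ] yaw 46.08 F [ 0.7 -0.3  1. ] w 0.0601 gf 0.0 j7 0.46
slide [0.0013, 0.0006, 0.0785] rot [-0.05, -0.05, 0.08]
```

Call:
send_rows(slide=[[0.001, 0.0006, 0.035], [0.001, 0.0006, 0.07], [0.001, 0.0006, 0.0785], [0.001, 0.0006, 0.0785], [0.001, 0.0006, 0.0785]], rot=[[0, 0, 0], [0, 0, 0], [0, 0, 0], [0, 0, 0], [0, 0, 0]], grip=[0.06, 0.06, 0.06, 0.06, 0.06])

```text
clock: 2.75
ee_pos: [0.6579, 0.2598, 0.1082]
eef_rot: [0.002, 0.375, 0.927, 0.002]
force: [0.1, 1.0, 1.2]
gripper_width: 0.0599
grasp_force: 0.0
```

Call:
send_rows(slide=[[0, 0, 0], [0, 0, 0], [0, 0, 0], [0, 0, 0], [0, 0, 0]], rot=[[0, 0, 0], [0, 0, 0], [0, 0, 0], [0, 0, 0], [0, 0, 0]], grip=[0.03, 0.03, 0.03, 0.03, 0.03])

```text
clock: 3.25
ee_pos: [0.6566, 0.2591, 0.1063]
eef_rot: [0.0, 0.375, 0.927, 0.0]
force: [-1.5, -0.4, 3.3]
gripper_width: 0.0365
grasp_force: 30.0
```

```bash
python3 -c "
from h import *
go(.6555,.2602,.1055,46)"
```

```text
t 3.25 pos [0.6566 0.2591 0.1063] yaw 45.99 F [-1.5 -0.4  3.3] w 0.0365 gf 30.000595254823565 j7 0.46
slide [0.0016, 0.0, 0.0008] rot [0.05, 0.02, -0.01]
```

Call:
send_rows(slide=[[0, 0, -0.03], [0, 0, -0.07], [0, 0, -0.12], [0, 0, -0.16], [0, 0, -0.2]], rot=[[0, 0, 0], [0, 0, 0], [0, 0, 0], [0, 0, 0], [0, 0, 0]], grip=[0.03, 0.03, 0.03, 0.03, 0.03])

```text
clock: 3.75
ee_pos: [0.656, 0.2589, 0.3069]
eef_rot: [-0.0, 0.375, 0.927, -0.0]
force: [0.1, -0.9, -1.9]
gripper_width: 0.0367
grasp_force: 30.0
```

```bash
python3 -c "
from h import *
d=snap('wrist');cv2.imwrite('pics/w2.png',d['pixels'])
P=cloud(d);s=telemetry.read_state();h=np.array(d['hand_eye'])
T=(P-d['origin'])@d['rotation']@h[:3,:3].T+h[:3,3]  # tool coords
m=(abs(T[...,0])<.03)&(abs(T[...,1])<.019)&(T[...,2]>.045)&(T[...,2]<.115)
Q=T[m];print(len(Q),Q.min(0),Q.max(0),Q.mean(0))
r=Q[(Q[:,2]>.06)&(Q[:,2]<.1)];print(len(r),circ(r))
go(.508,.047,.30,46)"
```

```text
8743 [-0.01369492 -0.01895856  0.04505912] [0.02089154 0.01899271 0.10552727] [4.08278022e-03 5.76598587e-05 6.62772435e-02]
4366 (array([4.71418887e-03, 1.87225022e-06]), np.float64(0.016063384042708934))
t 3.8 pos [0.6586 0.2598 0.3153] yaw 46.0 F [1.4 1.  3.8] w 0.0364 gf 29.99960482120514 j7 0.45
slide [-0.0394, -0.2578, 0.0123] rot [0.73, 0.32, -0.0]
```

View pics/w2.png

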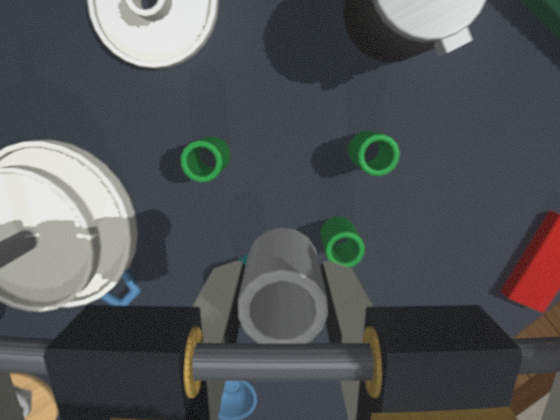

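```bash
python3 -c "
from h import *
go(.551,.005,.305,46)"
```

```text
t 3.8 pos [0.6586 0.2598 0.3153] yaw 46.0 F [1.4 1.  3.8] w 0.0364 gf 29.99960482120514 j7 0.45
slide [-0.0995, -0.2581, 0.0076] rot [0.73, 0.32, -0.0]
```

Call:
send_rows(slide=[[-0.01, -0.03, 0], [-0.026, -0.07, 0], [-0.042, -0.11, 0], [-0.058, -0.15, 0], [-0.074, -0.19, 0]], rot=[[0, 0, 0], [0, 0, 0], [0, 0, 0], [0, 0, 0], [0, 0, 0]], grip=[0.03, 0.03, 0.03, 0.03, 0.03])

```text
clock: 4.3
ee_pos: [0.5764, 0.0694, 0.3048]
eef_rot: [-0.0, 0.375, 0.927, -0.0]
force: [0.0, -0.6, -0.8]
gripper_width: 0.0367
grasp_force: 30.0
```

Call:
send_rows(slide=[[-0.015, -0.035, 0], [-0.027, -0.066, 0], [-0.027, -0.066, 0], [-0.027, -0.066, 0], [-0.027, -0.066, 0]], rot=[[0, 0, 0], [0, 0, 0], [0, 0, 0], [0, 0, 0], [0, 0, 0]], grip=[0.03, 0.03, 0.03, 0.03, 0.03])

```text
clock: 4.8
ee_pos: [0.5514, 0.0064, 0.3051]
eef_rot: [-0.0, 0.374, 0.928, 0.001]
force: [0.4, 0.8, -1.3]
gripper_width: 0.0365
grasp_force: 30.0
```

Run:
```python
from h import *
d=snap('wrist');cv2.imwrite('pics/w3.png',d['pixels'])
P=cloud(d)
def f(n,c,r,a,b):
    m=(P[...,2]>a)&(P[...,2]<b)&(np.hypot(P[...,0]-c[0],P[...,1]-c[1])<r); Q=P[m]
    if len(Q): print(n,len(Q),Q.mean(0).round(4),((Q.min(0)+Q.max(0))/2).round(4),np.ptp(Q,axis=0).round(4))
    return Q
f("posttop",(.508,.047),.018,.128,.136)
Q=f("tongue",(.508,.047),.018,.142,.150)
if len(Q): (c,sz,a)=cv2.minAreaRect((Q[:,:2]*1000).astype(np.float32)); print(c,sz,a)
f("mid",(.508,.047),.09,.058,.07)
hsv=cv2.cvtColor(d['pixels'],cv2.COLOR_BGR2HSV)
m=((hsv[...,0]>100)&(hsv[...,0]<120)&(hsv[...,1]>120)&(hsv[...,2]>70))
n,l,st,ce=cv2.connectedComponentsWithStats(m.astype(np.uint8))
for i in range(1,n):
    if st[i,4]>50: print("blue",st[i],ce[i].round(1),np.nanmean(P[l==i],0).round(4))
go(.551,.005,.305,46)
```

```text
posttop 493 [0.5061 0.0464 0.1321] [0.5066 0.0467 0.1319] [0.022  0.0211 0.0074]
tongue 325 [0.5066 0.0463 0.1451] [0.5067 0.0462 0.1445] [0.0063 0.022  0.0048]
(506.6504211425781, 46.21829605102539) (22.01862144470215, 6.104389190673828) 88.97332763671875
mid 3659 [0.5035 0.0489 0.0634] [0.5065 0.0461 0.064 ] [0.1492 0.1497 0.012 ]
t 4.85 pos [0.5515 0.0066 0.3051] yaw 46.16 F [ 0.2 -0.5 -0.9] w 0.037 gf 29.999672072008252 j7 0.81
slide [-0.0008, -0.0015, 0.0001] rot [0.04, -0.05, 0.16]
```

View pics/w3.png

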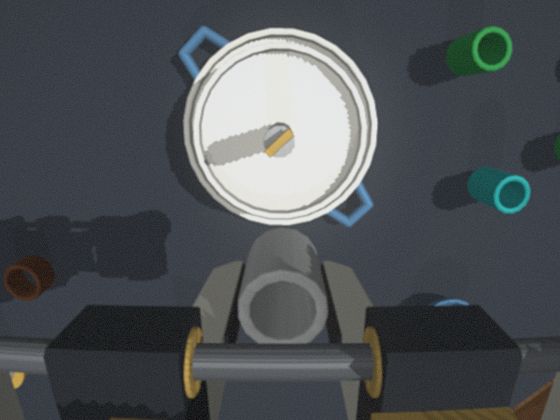

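Call:
send_rows(slide=[[0.03, -0.0015, 0], [0.058, -0.0026, 0], [0.058, -0.0026, 0], [0.058, -0.0026, 0.02], [0.058, -0.0026, 0.04]], rot=[[0, 0, 0], [0, 0, 0], [0, 0, 0], [0, 0, 0], [0, 0, 0]], grip=[0.03, 0.03, 0.03, 0.03, 0.03])

```text
clock: 5.35
ee_pos: [0.5087, 0.0443, 0.2655]
eef_rot: [0.001, 0.373, 0.928, 0.001]
force: [-0.1, -1.1, -0.8]
gripper_width: 0.0366
grasp_force: 30.0
```

Call:
send_rows(slide=[[0, 0, 0.003], [0, 0, 0.003], [0, 0, 0.003], [0, 0, 0.003], [0, 0, 0.003]], rot=[[0, 0, 0], [0, 0, 0], [0, 0, 0], [0, 0, 0], [0, 0, 0]], grip=[0.03, 0.03, 0.03, 0.03, 0.03])

```text
clock: 5.85
ee_pos: [0.5081, 0.0431, 0.2632]
eef_rot: [0.001, 0.375, 0.927, 0.0]
force: [0.2, 0.3, -0.3]
gripper_width: 0.0363
grasp_force: 30.0
```

Run:
```python
from h import *
d=snap('wrist')
P=cloud(d);h=np.array(d['hand_eye'])
go(.508,.045,.26,46)
m=(P[...,2]>.058)&(P[...,2]<.066)&(np.hypot(P[...,0]-.507,P[...,1]-.046)<.09);Q=P[m]
# rim of middle dish: outer
m=(abs(P[...,2]-.0635)<.002)&(abs(np.hypot(P[...,0]-.507,P[...,1]-.046)-.072)<.006);Q=P[m];print("rim",len(Q),circ(Q))
T=(P-d['origin'])@d['rotation']@h[:3,:3].T+h[:3,3]
for z in(.058,.07,.085,.1):
    k=(abs(T[...,2]-z)<.004)&(abs(T[...,1])<.005)&(T[...,0]>.008)&(T[...,0]<.03);print(z,k.sum(),np.percentile(T[k][:,0],50)-.019 if k.any() else None)
b=d['pixels'].astype(int);m=(b[...,0]-b[...,2]>40)&(abs(np.hypot(P[...,0]-.507,P[...,1]-.046)-.11)<.014)
n,l,st,ce=cv2.connectedComponentsWithStats(m.astype(np.uint8))
for i in range(1,n):
    if st[i,4]>30: print(st[i],ce[i].round(1),np.nanmean(P[l==i],0).round(4),((np.nanmin(P[l==i],0)+np.nanmax(P[l==i],0))/2).round(4))
```

```text
t 5.9 pos [0.5079 0.0431 0.263 ] yaw 46.0 F [ 0.3  0.2 -1.8] w 0.0364 gf 29.999531535431743 j7 0.73
slide [0.0012, 0.0014, 0.003] rot [0.06, 0.05, -0.0]
rim 2625 (array([0.50633364, 0.04667753]), np.float64(0.07188406583515689))
0.058 188 0.0009587593994132525
0.07 147 0.0009090433278562647
0.085 119 0.000887463562910893
0.1 97 0.0008727931441372093
[173  86  56  56 953] [195.  108.4] [0.3977 0.0463 0.0195] [0.3998 0.0464 0.0116]
[360 249  23  39 378] [371.4 269.1] [0.6161 0.0584 0.0195] [0.6144 0.0559 0.0115]
```

Call:
send_rows(slide=[[0.0022, 0.0015, 0], [0.0022, 0.0015, 0.0], [0.0022, 0.0015, 0.008], [0.0022, 0.0015, 0.016], [0.0022, 0.0015, 0.024]], rot=[[0, 0, 0], [0, 0, 0], [0, 0, 0], [0, 0, 0], [0, 0, 0]], grip=[0.03, 0.03, 0.03, 0.03, 0.03])

```text
clock: 6.4
ee_pos: [0.5068, 0.0457, 0.2374]
eef_rot: [-0.0, 0.375, 0.927, -0.0]
force: [-0.9, 0.2, -0.5]
gripper_width: 0.0366
grasp_force: 30.0
```

Call:
send_rows(slide=[[0, 0, 0.006], [0, 0, 0.012], [0, 0, 0.018], [0, 0, 0.024], [0, 0, 0.03]], rot=[[0, 0, 0], [0, 0, 0], [0, 0, 0], [0, 0, 0], [0, 0, 0]], grip=[0.03, 0.03, 0.03, 0.03, 0.03])

```text
clock: 6.9
ee_pos: [0.5071, 0.0458, 0.208]
eef_rot: [0.0, 0.375, 0.927, 0.0]
force: [-0.3, 0.2, -1.0]
gripper_width: 0.0368
grasp_force: 30.0
```

Call:
send_rows(slide=[[0, 0, 0.01], [0, 0, 0.02], [0, 0, 0.03], [0, 0, 0.038], [0, 0, 0.043]], rot=[[0, 0, 0], [0, 0, 0], [0, 0, 0], [0, 0, 0], [0, 0, 0]], grip=[0.03, 0.03, 0.03, 0.03, 0.03])

```text
clock: 7.4
ee_pos: [0.5068, 0.0457, 0.1644]
eef_rot: [-0.001, 0.375, 0.927, -0.0]
force: [-0.3, -0.0, -1.1]
gripper_width: 0.0366
grasp_force: 30.0
```

Call:
send_rows(slide=[[0, 0, 0.002], [0, 0, 0.004], [0, 0, 0.005], [0, 0, 0.006], [0, 0, 0.006]], rot=[[0, 0, 0], [0, 0, 0], [0, 0, 0], [0, 0, 0], [0, 0, 0]], grip=[0.03, 0.03, 0.03, 0.03, 0.03])

```text
clock: 7.9
ee_pos: [0.5071, 0.0457, 0.1595]
eef_rot: [0.0, 0.375, 0.927, 0.0]
force: [-0.5, -0.4, -1.1]
gripper_width: 0.0368
grasp_force: 30.0
```

Call:
send_rows(slide=[[0, 0, 0.001], [0, 0, 0.001], [0, 0, 0.001], [0, 0, 0.001], [0, 0, 0.001]], rot=[[0, 0, 0], [0, 0, 0], [0, 0, 0], [0, 0, 0], [0, 0, 0]], grip=[0.03, 0.03, 0.06, 0.06, 0.06])

```text
clock: 8.4
ee_pos: [0.5072, 0.0458, 0.1586]
eef_rot: [0.0, 0.375, 0.927, 0.0]
force: [-0.5, -0.2, -0.3]
gripper_width: 0.0562
grasp_force: 0.0
```

Call:
send_rows(slide=[[0, 0, -0.02], [0, 0, -0.05], [0, 0, -0.08], [0, 0, -0.11], [0, 0, -0.14]], rot=[[0, 0, 0], [0, 0, 0], [0, 0, 0], [0, 0, 0], [0, 0, 0]], grip=[0.06, 0.06, 0.06, 0.06, 0.06])

```text
clock: 8.9
ee_pos: [0.5068, 0.0457, 0.2998]
eef_rot: [0.0, 0.375, 0.927, 0.0]
force: [0.6, -0.3, -0.5]
gripper_width: 0.0599
grasp_force: 0.0
```

Run:
```python
from h import *
d=snap('wrist');P=cloud(d)
r=np.hypot(P[...,0]-.5066,P[...,1]-.0465)
m=(r<.022)&(P[...,2]>.1)&(P[...,2]<.115);Q=P[m];print("spacer top",len(Q),Q.mean(0),np.median(Q[:,2]),(Q.min(0)+Q.max(0))/2,np.ptp(Q,axis=0))
m=(r<.018)&(P[...,2]>.142)&(P[...,2]<.15);Q=P[m];print("tongue",len(Q),Q.mean(0),cv2.minAreaRect((Q[:,:2]*1000).astype(np.float32)))
b=d['pixels'].astype(int);m=(b[...,0]-b[...,2]>40)&(abs(r-.11)<.014)
n,l,st,ce=cv2.connectedComponentsWithStats(m.astype(np.uint8))
for i in range(1,n):
    if st[i,4]>30: print(st[i],ce[i].round(1),np.nanmean(P[l==i],0).round(4),((np.nanmin(P[l==i],0)+np.nanmax(P[l==i],0))/2).round(4))
go(.4402,.2975,.25,60)
```

```text
spacer top 855 [0.50141807 0.05107236 0.10677983] 0.10691774820353567 [0.50595434 0.04704514 0.10753066] [0.03762023 0.03714724 0.01485501]
tongue 300 [0.5064073  0.04647445 0.1449971 ] ((506.59539794921875, 46.04304885864258), (22.47799301147461, 6.214032173156738), 89.58679962158203)
[183  91  50  51 779] [202.5 111.7] [0.3973 0.0457 0.0196] [0.3985 0.0438 0.0111]
[357 240  16  25 208] [364.7 252.5] [0.6133 0.0635 0.0196] [0.6132 0.0627 0.0188]
[330 265  14  12 110] [337.7 269.9] [0.6091 0.0294 0.0178] [0.6131 0.0277 0.0104]
t 8.95 pos [0.5092 0.0458 0.3046] yaw 45.99 F [ 1.3 -0.3  3.1] w 0.0602 gf 0.0 j7 0.72
slide [0.2249, 0.1326, 0.0543] rot [0.41, 0.41, -14.02]
```

Call:
send_rows(slide=[[0.03, 0.025, 0], [0.07, 0.055, 0], [0.11, 0.09, 0], [0.15, 0.115, 0], [0.173, 0.1346, 0]], rot=[[0, 0, 0], [0, 0, 0], [0, 0, 0], [0, 0, 0], [0, 0, 0]], grip=[0.06, 0.06, 0.06, 0.06, 0.06])

```text
clock: 9.45
ee_pos: [0.474, 0.2674, 0.2983]
eef_rot: [-0.001, 0.372, 0.928, 0.001]
force: [-0.1, -0.3, -0.8]
gripper_width: 0.0596
grasp_force: 0.0
```

Call:
send_rows(slide=[[0, 0, 0.03], [0, 0, 0.06], [0, 0, 0.06], [0, 0, 0.06], [0, 0, 0.06]], rot=[[0, 0, 0], [0, 0, 0], [0, 0, 0], [0, 0, 0], [0, 0, 0]], grip=[0.06, 0.06, 0.06, 0.06, 0.06])

```text
clock: 9.95
ee_pos: [0.4771, 0.2629, 0.2399]
eef_rot: [0.001, 0.375, 0.927, 0.001]
force: [0.0, 0.2, 0.4]
gripper_width: 0.0596
grasp_force: 0.0
```

Run:
```python
from h import *
d=snap('wrist');P=cloud(d)
r=np.hypot(P[...,0]-.44,P[...,1]-.2975)
m=(r<.024)&(P[...,2]>.024)&(P[...,2]<.033);Q=P[m];print("hub top",len(Q),Q.mean(0),(Q.min(0)+Q.max(0))/2,np.ptp(Q,axis=0))
m=(abs(r-.06)<.006)&(P[...,2]>.0105)&(P[...,2]<.014);Q=P[m];print("rim",len(Q),circ(Q))
c=(Q.min(0)+Q.max(0))/2;print(c)
go(.4402,.2975,.25,46)
```

```text
hub top 926 [0.43773842 0.29799705 0.02784303] [0.43803635 0.29764588 0.02741324] [0.0377496  0.03764452 0.00661834]
rim 2570 (array([0.43805063, 0.2977229 ]), np.float64(0.05910064105721642))
[0.4380325  0.29766952 0.01223506]
t 10.0 pos [0.4771 0.2629 0.24  ] yaw 45.96 F [0.3 0.3 0. ] w 0.06 gf 0.0 j7 0.3
slide [0.0506, -0.0007, -0.01] rot [0.18, 0.05, -0.04]
```

Call:
send_rows(slide=[[0.03, -0.001, 0.02], [0.0522, -0.0021, 0.05], [0.0522, -0.0021, 0.07], [0.0522, -0.0021, 0.09], [0.0522, -0.0021, 0.1]], rot=[[0, 0, 0], [0, 0, 0], [0, 0, 0], [0, 0, 0], [0, 0, 0]], grip=[0.06, 0.06, 0.06, 0.06, 0.06])

```text
clock: 10.5
ee_pos: [0.4373, 0.2976, 0.1382]
eef_rot: [0.0, 0.375, 0.927, 0.0]
force: [-0.3, -0.7, 0.5]
gripper_width: 0.0601
grasp_force: 0.0
```

Run:
```python
from h import *
go(.4381,.2977,.0925,46)
```

```text
t 10.5 pos [0.4373 0.2976 0.1382] yaw 46.0 F [-0.3 -0.7  0.5] w 0.0601 gf 0.0 j7 0.22
slide [-0.0005, 0.0006, 0.0457] rot [0.02, -0.0, 0.0]
```

Call:
send_rows(slide=[[0, 0.0005, 0.015], [0, 0.0005, 0.03], [0, 0.0005, 0.04], [0, 0.0005, 0.045], [0, 0.0005, 0.045]], rot=[[0, 0, 0], [0, 0, 0], [0, 0, 0], [0, 0, 0], [0, 0, 0]], grip=[0.06, 0.06, 0.06, 0.06, 0.06])

```text
clock: 11.0
ee_pos: [0.4377, 0.2978, 0.0934]
eef_rot: [-0.0, 0.375, 0.927, -0.0]
force: [0.1, -1.8, -0.1]
gripper_width: 0.0599
grasp_force: 0.0
```

Call:
send_rows(slide=[[0, 0, 0], [0, 0, 0], [0, 0, 0], [0, 0, 0], [0, 0, 0]], rot=[[0, 0, 0], [0, 0, 0], [0, 0, 0], [0, 0, 0], [0, 0, 0]], grip=[0.03, 0.03, 0.03, 0.03, 0.03])

```text
clock: 11.5
ee_pos: [0.4377, 0.298, 0.0939]
eef_rot: [0.0, 0.374, 0.927, 0.0]
force: [-0.0, 0.2, 3.1]
gripper_width: 0.0375
grasp_force: 30.0
```

Call:
send_rows(slide=[[0, 0, -0.02], [0, 0, -0.05], [0, 0, -0.1], [0, 0, -0.15], [0, 0, -0.2]], rot=[[0, 0, 0], [0, 0, 0], [0, 0, 0], [0, 0, 0], [0, 0, 0]], grip=[0.03, 0.03, 0.03, 0.03, 0.03])

```text
clock: 12.0
ee_pos: [0.4367, 0.2974, 0.2947]
eef_rot: [-0.001, 0.375, 0.927, -0.001]
force: [0.0, 1.2, -2.4]
gripper_width: 0.0377
grasp_force: 30.0
```

Run:
```python
from h import *
go(.5066,.0463,.30,46)
```

```text
t 12.0 pos [0.4367 0.2974 0.2947] yaw 45.99 F [ 0.   1.2 -2.4] w 0.0377 gf 29.998632352799177 j7 0.2
slide [-0.2247, -0.132, -0.0051] rot [-0.11, -0.02, -0.01]
```

Call:
send_rows(slide=[[-0.03, -0.02, 0], [-0.07, -0.045, 0], [-0.115, -0.07, 0], [-0.16, -0.095, 0], [-0.2, -0.115, 0]], rot=[[0, 0, 0], [0, 0, 0], [0, 0, 0], [0, 0, 0], [0, 0, 0]], grip=[0.03, 0.03, 0.03, 0.03, 0.03])

```text
clock: 12.5
ee_pos: [0.5009, 0.0739, 0.293]
eef_rot: [-0.001, 0.375, 0.927, -0.001]
force: [1.6, 0.3, -1.7]
gripper_width: 0.0373
grasp_force: 30.0
```

Call:
send_rows(slide=[[-0.014, -0.01, 0], [-0.0247, -0.0165, 0], [-0.0247, -0.0165, 0], [-0.0247, -0.0165, 0], [-0.0247, -0.0165, 0]], rot=[[0, 0, 0], [0, 0, 0], [0, 0, 0], [0, 0, 0], [0, 0, 0]], grip=[0.03, 0.03, 0.03, 0.03, 0.03])

```text
clock: 13.0
ee_pos: [0.5073, 0.0494, 0.2932]
eef_rot: [-0.001, 0.373, 0.928, 0.0]
force: [0.8, -0.6, -2.1]
gripper_width: 0.0372
grasp_force: 30.0
```

Run:
```python
from h import *
d=snap('wrist');P=cloud(d);h=np.array(d['hand_eye'])
go(.5062,.0467,.25,46)
T=(P-d['origin'])@d['rotation']@h[:3,:3].T+h[:3,3]
for z in(.06,.1):
    pass
r=np.hypot(T[...,0],T[...,1])
m=(abs(r-.06)<.006)&(abs(T[...,2]-.081)<.003);Q=T[m];print("rim",len(Q),circ(Q),Q[:,2].mean()); A=np.c_[Q,][:, :]
c=np.linalg.lstsq(np.c_[Q[:,:2],np.ones(len(Q))],Q[:,2],rcond=None)[0];print("tilt",c)
cv2.imwrite('pics/w4.png',d['pixels'])
```

```text
t 13.05 pos [0.5074 0.0492 0.2933] yaw 46.2 F [ 0.4  0.4 -2.2] w 0.0372 gf 29.999533044174314 j7 0.73
slide [-0.0009, -0.0026, 0.0433] rot [0.02, -0.06, 0.2]
rim 4737 (array([1.00854013e-04, 7.01349886e-05]), np.float64(0.058947776128977517)) 0.08195784290843273
tilt [-0.0017108   0.00127577  0.0820146 ]
```

Call:
send_rows(slide=[[-0.0012, -0.0026, 0], [-0.0012, -0.0026, 0.02], [-0.0012, -0.0026, 0.04], [-0.0012, -0.0026, 0.042], [-0.0012, -0.0026, 0.042]], rot=[[0, 0, 0], [0, 0, 0], [0, 0, 0], [0, 0, 0], [0, 0, 0]], grip=[0.03, 0.03, 0.03, 0.03, 0.03])

```text
clock: 13.55
ee_pos: [0.5067, 0.0448, 0.2513]
eef_rot: [-0.0, 0.374, 0.927, -0.0]
force: [-0.5, 0.0, -1.9]
gripper_width: 0.0375
grasp_force: 30.0
```

Run:
```python
from h import *
go(.5065,.0465,.202,46)
```

```text
t 13.55 pos [0.5067 0.0448 0.2513] yaw 46.04 F [-0.5  0.  -1.9] w 0.0375 gf 29.999534050002694 j7 0.74
slide [0.0013, 0.0011, 0.0493] rot [-0.04, -0.03, 0.04]
```

Call:
send_rows(slide=[[0.0013, 0.001, 0.004], [0.0013, 0.001, 0.009], [0.0013, 0.001, 0.016], [0.0013, 0.001, 0.023], [0.0013, 0.001, 0.03]], rot=[[0, 0, 0], [0, 0, 0], [0, 0, 0], [0, 0, 0], [0, 0, 0]], grip=[0.03, 0.03, 0.03, 0.03, 0.03])

```text
clock: 14.05
ee_pos: [0.5065, 0.046, 0.2208]
eef_rot: [-0.0, 0.375, 0.927, -0.0]
force: [0.5, 0.0, -2.5]
gripper_width: 0.0375
grasp_force: 30.0
```

Call:
send_rows(slide=[[0, 0, 0.005], [0, 0, 0.01], [0, 0, 0.014], [0, 0, 0.017], [0, 0, 0.017]], rot=[[0, 0, 0], [0, 0, 0], [0, 0, 0], [0, 0, 0], [0, 0, 0]], grip=[0.03, 0.03, 0.03, 0.03, 0.03])

```text
clock: 14.55
ee_pos: [0.5064, 0.0461, 0.204]
eef_rot: [-0.0, 0.375, 0.927, -0.0]
force: [-0.3, 0.1, -2.0]
gripper_width: 0.0372
grasp_force: 30.0
```

Call:
send_rows(slide=[[0, 0, 0.001], [0, 0, 0.002], [0, 0, 0.002], [0, 0, 0.002], [0, 0, 0.002]], rot=[[0, 0, 0], [0, 0, 0], [0, 0, 0], [0, 0, 0], [0, 0, 0]], grip=[0.03, 0.03, 0.03, 0.06, 0.06])

```text
clock: 15.05
ee_pos: [0.507, 0.0461, 0.2029]
eef_rot: [0.001, 0.375, 0.927, 0.0]
force: [-0.4, 0.1, -0.2]
gripper_width: 0.0489
grasp_force: 0.0
```

Call:
send_rows(slide=[[0, 0, 0], [0, 0, -0.02], [0, 0, -0.05], [0, 0, -0.09], [0, 0, -0.13]], rot=[[0, 0, 0], [0, 0, 0], [0, 0, 0], [0, 0, 0], [0, 0, 0]], grip=[0.06, 0.06, 0.06, 0.06, 0.06])

```text
clock: 15.55
ee_pos: [0.5063, 0.046, 0.3339]
eef_rot: [-0.0, 0.375, 0.927, -0.0]
force: [0.2, -0.0, -0.3]
gripper_width: 0.0599
grasp_force: 0.0
```

Run:
```python
from h import *
t=snap('top');P=cloud(t)
go(.6120,-.197,.25,46)
r=np.hypot(P[...,0]-.5075,P[...,1]-.047)
d=snap('wrist');P=cloud(d);r=np.hypot(P[...,0]-.5065,P[...,1]-.0465)
m=(r<.022)&(abs(P[...,2]-.135)<.006);Q=P[m];print("hub",len(Q),Q.mean(0),np.median(Q[:,2]),(Q.min(0)+Q.max(0))/2)
m=(abs(r-.06)<.005)&(abs(P[...,2]-.119)<.004);Q=P[m];print("rim",len(Q),circ(Q),Q[:,2].mean())
m=(r<.018)&(P[...,2]>.142)&(P[...,2]<.15);Q=P[m];print("tongue",len(Q),Q.mean(0),cv2.minAreaRect((Q[:,:2]*1000).astype(np.float32)))
```

```text
t 15.6 pos [0.5094 0.0462 0.3408] yaw 45.99 F [ 1.2 -0.6  4.8] w 0.0599 gf 0.0 j7 0.72
slide [-0.242, -0.1046, 0.0917] rot [0.62, 0.49, -0.02]
hub 1251 [0.50599903 0.04649243 0.13411416] 0.13449656889606748 [0.50708511 0.04580838 0.1349143 ]
rim 2750 (array([0.50654991, 0.04613835]), np.float64(0.05909000548727861)) 0.11877782913063845
tongue 224 [0.50650463 0.04645182 0.14509703] ((506.678466796875, 46.04139709472656), (21.96112632751465, 6.2406325340271), 87.95259094238281)
```

Call:
send_rows(slide=[[-0.03, -0.01, 0], [-0.075, -0.026, 0], [-0.12, -0.042, 0], [-0.165, -0.058, 0], [-0.21, -0.073, 0]], rot=[[0, 0, 0], [0, 0, 0], [0, 0, 0], [0, 0, 0], [0, 0, 0]], grip=[0.06, 0.06, 0.06, 0.06, 0.06])

```text
clock: 16.15
ee_pos: [0.6073, -0.154, 0.3317]
eef_rot: [-0.0, 0.375, 0.927, -0.0]
force: [1.0, 0.5, 0.2]
gripper_width: 0.0604
grasp_force: 0.0
```

Call:
send_rows(slide=[[-0.045, -0.015, 0.02], [-0.085, -0.028, 0.05], [-0.085, -0.028, 0.08], [-0.085, -0.028, 0.08], [-0.085, -0.028, 0.08]], rot=[[0, 0, 0], [0, 0, 0], [0, 0, 0], [0, 0, 0], [0, 0, 0]], grip=[0.06, 0.06, 0.06, 0.06, 0.06])

```text
clock: 16.65
ee_pos: [0.6485, -0.2304, 0.2518]
eef_rot: [-0.001, 0.374, 0.927, 0.0]
force: [0.6, 1.1, -0.0]
gripper_width: 0.0603
grasp_force: 0.0
```

Run:
```python
from h import *
d=snap('wrist');P=cloud(d);cv2.imwrite('pics/w5.png',d['pixels'])
r=np.hypot(P[...,0]-.612,P[...,1]+.197)
m=(r<.035)&(abs(P[...,2]-.057)<.004);Q=P[m];print("bar",len(Q),Q.mean(0),cv2.minAreaRect((Q[:,:2]*1000).astype(np.float32)))
m=(r<.035)&(abs(P[...,2]-.025)<.003);Q=P[m];print("disc",len(Q),circ(Q),(Q.min(0)+Q.max(0))/2,np.ptp(Q,axis=0))
go(.612,-.197,.25,46)
```

```text
bar 655 [ 0.61082032 -0.19848211  0.056888  ] ((611.0372314453125, -198.62498474121094), (36.02315139770508, 10.182764053344727), 29.555978775024414)
disc 1838 (array([ 0.61101763, -0.19884733]), np.float64(0.018527892984370943)) [ 0.6110469  -0.1985694   0.02507549] [0.04744096 0.04801124 0.00567541]
t 16.7 pos [ 0.6493 -0.2302  0.2536] yaw 46.1 F [0.1 1.  0.6] w 0.0598 gf 0.0 j7 1.2
slide [0.0499, -0.0019, 0.0035] rot [0.09, 0.04, 0.1]
```

View pics/w5.png

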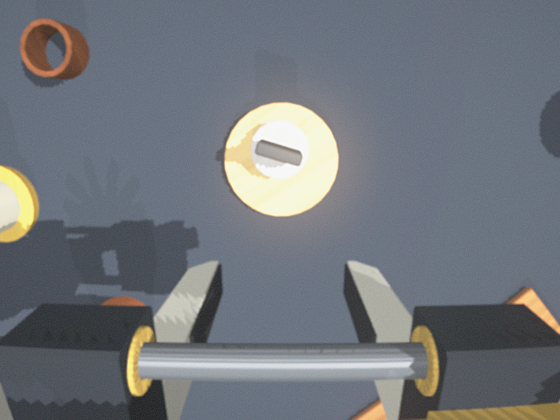

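Call:
send_rows(slide=[[0.03, -0.0035, 0], [0.0492, -0.0035, 0], [0.0492, -0.0035, 0], [0.0492, -0.0035, 0], [0.0492, -0.0035, 0]], rot=[[0, 0, 8], [0, 0, 16], [0, 0, 24], [0, 0, 32], [0, 0, 40]], grip=[0.05, 0.05, 0.05, 0.05, 0.05])

```text
clock: 17.2
ee_pos: [0.6118, -0.1982, 0.2557]
eef_rot: [0.002, 0.67, 0.742, 0.002]
force: [0.3, -0.4, -0.6]
gripper_width: 0.0498
grasp_force: 0.0
```

Call:
send_rows(slide=[[0, 0, 0], [0, 0, 0], [0, 0, 0], [0, 0, 0.0], [0, 0, 0]], rot=[[0, 0, 8], [0, 0, 16], [0, 0, 24], [0, 0, 32], [0, 0, 40]], grip=[0.05, 0.05, 0.05, 0.05, 0.05])

```text
clock: 17.7
ee_pos: [0.612, -0.1982, 0.2554]
eef_rot: [0.001, 0.884, 0.468, 0.002]
force: [0.1, 0.0, -0.2]
gripper_width: 0.0499
grasp_force: 0.0
```

Call:
send_rows(slide=[[0, 0, 0.01], [0, 0, 0.02], [0, 0, 0.04], [0, 0, 0.05], [0, 0, 0.05]], rot=[[0, 0, 8], [0, 0, 16], [0, 0, 24], [0, 0, 26.4], [0, 0, 26.4]], grip=[0.05, 0.05, 0.05, 0.05, 0.05])

```text
clock: 18.2
ee_pos: [0.611, -0.198, 0.2024]
eef_rot: [-0.001, 0.966, 0.257, -0.0]
force: [0.2, -0.2, -0.3]
gripper_width: 0.0499
grasp_force: 0.0
```

Run:
```python
from h import *
d=snap('wrist');P=cloud(d)
r=np.hypot(P[...,0]-.611,P[...,1]+.1986)
m=(r<.035)&(abs(P[...,2]-.057)<.004);Q=P[m];print("bar",len(Q),Q.mean(0),cv2.minAreaRect((Q[:,:2]*1000).astype(np.float32)))
go(.611,-.1986,.114,-60.4)
```

```text
bar 780 [ 0.61191795 -0.1981158   0.05700709] ((611.2367553710938, -198.61801147460938), (35.789817810058594, 9.34583568572998), 29.746017456054688)
t 18.25 pos [ 0.6113 -0.1988  0.2033] yaw -60.19 F [ 0.5 -0.1  0.1] w 0.05 gf 0.0 j7 -0.32
slide [-0.0002, -0.0004, 0.0893] rot [0.0, -0.07, 0.21]
```

Call:
send_rows(slide=[[0, 0, 0.03], [0, 0, 0.06], [0, 0, 0.08], [0, 0, 0.088], [0, 0, 0.088]], rot=[[0, 0, 0], [0, 0, 0], [0, 0, 0], [0, 0, 0], [0, 0, 0]], grip=[0.05, 0.05, 0.05, 0.05, 0.05])

```text
clock: 18.75
ee_pos: [0.611, -0.1998, 0.1146]
eef_rot: [-0.0, 0.967, 0.256, 0.0]
force: [-0.0, -0.5, -0.5]
gripper_width: 0.0497
grasp_force: 0.0
```

Call:
send_rows(slide=[[0, 0, 0], [0, 0, 0], [0, 0, 0], [0, 0, 0], [0, 0, 0]], rot=[[0, 0, 0], [0, 0, 0], [0, 0, 0], [0, 0, 0], [0, 0, 0]], grip=[0.004, 0.004, 0.004, 0.004, 0.004])

```text
clock: 19.25
ee_pos: [0.6109, -0.1998, 0.1148]
eef_rot: [0.0, 0.967, 0.256, 0.0]
force: [0.3, 0.0, -0.1]
gripper_width: 0.0146
grasp_force: 0.0
```

Call:
send_rows(slide=[[0, 0, -0.03], [0, 0, -0.07], [0, 0, -0.12], [0, 0, -0.17], [0, 0, -0.2]], rot=[[0, 0, 0], [0, 0, 0], [0, 0, 0], [0, 0, 0], [0, 0, 0]], grip=[0.004, 0.004, 0.004, 0.004, 0.004])

```text
clock: 19.75
ee_pos: [0.6113, -0.2007, 0.3188]
eef_rot: [0.002, 0.967, 0.255, 0.002]
force: [0.6, 0.7, -0.5]
gripper_width: 0.0097
grasp_force: 30.0
```

Run:
```python
from h import *
d=snap('wrist');P=cloud(d);h=np.array(d['hand_eye']);cv2.imwrite('pics/w6.png',d['pixels'])
T=(P-d['origin'])@d['rotation']@h[:3,:3].T+h[:3,3]
r=np.hypot(T[...,0],T[...,1])
m=(r<.03)&(abs(T[...,2]-.089)<.004);Q=T[m];print("disc",len(Q),np.median(Q,0),Q.min(0),Q.max(0))
m=(r<.03)&(abs(T[...,1])<.006)&(abs(T[...,2]-.057)<.003);Q=T[m];print("bar",len(Q),Q.min(0),Q.max(0))
go(.5065,.0463,.33,0)
```

```text
disc 106 [ 0.02023473 -0.00064137  0.08922874] [ 0.0180211  -0.0059822   0.08508274] [0.02076917 0.00384376 0.09299939]
bar 106 [-0.00810024 -0.00599717  0.05404271] [0.00932427 0.00594962 0.05992585]
t 19.8 pos [ 0.6126 -0.2018  0.3232] yaw -60.4 F [ 1.5 -1.2  2.7] w 0.0099 gf 29.987735152244568 j7 -0.39
slide [0.0304, -0.268, -0.0094] rot [0.79, -0.1, -60.4]
```

View pics/w6.png

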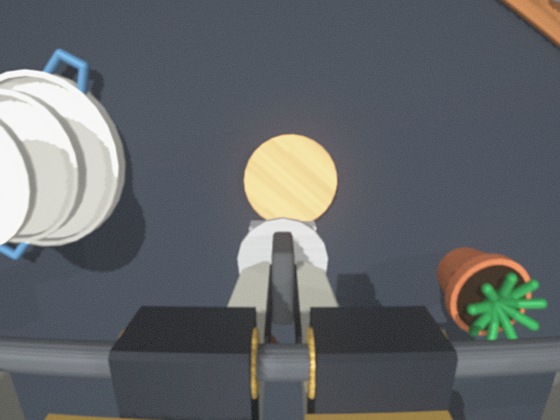

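Run:
```python
from h import *
go(.5065,.0463,.33,0)
d=snap('wrist');P=cloud(d);h=np.array(d['hand_eye'])
T=(P-d['origin'])@d['rotation']@h[:3,:3].T+h[:3,3]
for x in np.arange(-.006,.032,.003):
    m=(abs(T[...,0]-x)<.0015)&(abs(T[...,1])<.003)&(T[...,2]<.15)&(T[...,2]>.03);Q=T[m];print(round(x,3),len(Q),np.percentile(Q[:,2],[0,50,100]).round(4) if len(Q) else "")
m=(np.hypot(T[...,0],T[...,1])<.03)&(T[...,2]>.08)&(T[...,2]<.13);Q=T[m];print(len(Q),np.histogram(Q[:,2],bins=np.arange(.08,.131,.004)),Q.max(0),Q.min(0))
```

```text
t 19.8 pos [ 0.6126 -0.2018  0.3232] yaw -60.4 F [ 1.5 -1.2  2.7] w 0.0099 gf 29.987735152244568 j7 -0.39
slide [0.0304, -0.268, -0.0094] rot [0.79, -0.1, -60.4]
-0.006 79 [0.0642 0.0653 0.0664]
-0.003 80 [0.0643 0.0653 0.0664]
0.0 88 [0.0641 0.0654 0.0668]
0.003 82 [0.0641 0.0654 0.0667]
0.006 86 [0.0645 0.0654 0.0664]
0.009 90 [0.0642 0.0654 0.0665]
0.012 82 [0.0636 0.0653 0.0667]
0.015 98 [0.0637 0.0653 0.0669]
0.018 96 [0.0637 0.0656 0.0985]
0.021 370 [0.0639 0.0801 0.0985]
0.024 67 [0.096  0.0975 0.0988]
0.027 36 [0.0967 0.0987 0.1023]
0.03 0 
3165 (array([ 139,   57,   51,   78, 2658,   75,   35,   44,   28,    0,    0,
          0]), array([0.08 , 0.084, 0.088, 0.092, 0.096, 0.1  , 0.104, 0.108, 0.112,
       0.116, 0.12 , 0.124, 0.128])) [0.02633427 0.02266838 0.11438145] [-0.00345066 -0.0249664   0.08005471]
```

Call:
send_rows(slide=[[0.003, -0.025, 0], [0.008, -0.065, 0], [0.013, -0.11, 0], [0.018, -0.155, 0], [0.023, -0.2, 0]], rot=[[0, 0, -7], [0, 0, -15], [0, 0, -23], [0, 0, -31], [0, 0, -38]], grip=[0.004, 0.004, 0.004, 0.004, 0.004])

```text
clock: 20.35
ee_pos: [0.5303, -0.0127, 0.313]
eef_rot: [-0.001, 0.829, 0.559, -0.001]
force: [0.8, 1.1, -0.7]
gripper_width: 0.0097
grasp_force: 30.0
```

Run:
```python
from h import *
go(.5066,.0445,.315,-1)
d=snap('top');b=d['pixels'].astype(int);m=(b[...,0]-b[...,2]>40).astype(np.uint8)
m[:185]=0;m[285:]=0;m[:,:235]=0;m[:,305:]=0
n,l,st,ce=cv2.connectedComponentsWithStats(m)
E=[]
for i in range(1,n):
    if st[i,4]>30:
        v,u=np.nonzero(l==i);p=plane(d,np.c_[u,v],.018);E.append(p.mean(0));print(st[i],p.mean(0).round(4))
if len(E)==2: e=E[0]-E[1];print("ear deg",np.degrees(np.arctan2(e[1],e[0])),(E[0]+E[1])/2)
go(.5066,.0445,.315,-1)
```

```text
t 20.35 pos [ 0.5303 -0.0127  0.313 ] yaw -22.09 F [ 0.8  1.1 -0.7] w 0.0097 gf 29.98549461364746 j7 -0.11
slide [0.0441, -0.0435, -0.002] rot [-0.17, 0.02, -21.09]
[260 195   8   9  45] [0.6171 0.0602 0.018 ]
t 20.4 pos [ 0.5276 -0.0034  0.3122] yaw -21.23 F [-2.8  5.9 -1.5] w 0.0099 gf 29.988563060760498 j7 -0.11
slide [0.0371, -0.037, -0.0022] rot [-0.62, -0.44, -20.24]
```

Call:
send_rows(slide=[[0.02, -0.02, 0], [0.0441, -0.0435, 0], [0.0441, -0.0435, 0], [0.0441, -0.0435, 0], [0.0441, -0.0435, 0]], rot=[[0, 0, -8], [0, 0, -16], [0, 0, -21], [0, 0, -21], [0, 0, -21]], grip=[0.004, 0.004, 0.004, 0.004, 0.004])

```text
clock: 20.9
ee_pos: [0.5084, 0.042, 0.3137]
eef_rot: [-0.0, 0.717, 0.697, -0.001]
force: [-0.3, -0.0, -0.7]
gripper_width: 0.0097
grasp_force: 30.0
```

Run:
```python
from h import *
s=telemetry.read_state()
d=snap('top');im=cv2.imread('pics/top.png').astype(int);m=(im[...,0]-im[...,2]>40).astype(np.uint8)
m[:185]=0;m[285:]=0;m[:,:235]=0;m[:,305:]=0
n,l,st,ce=cv2.connectedComponentsWithStats(m);E=[]
for i in range(1,n):
    if st[i,4]>30:
        v,u=np.nonzero(l==i);p=plane(d,np.c_[u,v],.018);E.append(p.mean(0));print(st[i],p.mean(0).round(4))
if len(E)==2: e=E[0]-E[1];print("ear deg",np.degrees(np.arctan2(e[1],e[0])),(E[0]+E[1])/2)
d=snap('wrist');P=cloud(d);b=d['pixels'].astype(int);r=np.hypot(P[...,0]-.5066,P[...,1]-.0463)
for sg in(1,-1):
    m=(b[...,0]-b[...,2]>40)&(abs(r-.11)<.014)&(sg*(P[...,0]-.5066)>0);Q=P[m]
    if len(Q):print(sg,len(Q),Q.mean(0),(Q.min(0)+Q.max(0))/2)
h=np.array(d['hand_eye']);T=(P-d['origin'])@d['rotation']@h[:3,:3].T+h[:3,3]
m=(abs(T[...,2]-.0975)<.003)&(np.hypot(T[...,0],T[...,1])<.03);Q=T[m];print("disc",len(Q),Q.min(0),Q.max(0))
m=(abs(T[...,2]-.0654)<.0015)&(abs(T[...,1])<.007)&(abs(T[...,0])<.03);Q=T[m];print("bar",len(Q),Q.min(0),Q.max(0),cv2.minAreaRect((Q[:,:2]*1000).astype(np.float32)))
go(.5066,.0445,.265,-1)
```

```text
[260 195  16   9  89] [0.617  0.0468 0.018 ]
[260 263  17  10  89] [0.3981 0.0454 0.018 ]
ear deg 0.34939407741130596 [0.50756062 0.04609002 0.018     ]
1 608 [0.61549807 0.04832372 0.01980043] [0.6139178  0.04764512 0.01888166]
-1 624 [0.397878   0.04645724 0.0196573 ] [0.39945093 0.04605234 0.01193814]
disc 2733 [-0.00371944 -0.02452824  0.0945211 ] [0.02733209 0.02284819 0.10048379]
bar 1546 [-0.01438951 -0.00695934  0.06390512] [0.02157684 0.0069874  0.06688249] ((3.745966911315918, -0.7870969772338867), (35.975399017333984, 13.85047721862793), 7.415351867675781)
t 21.0 pos [0.5086 0.0417 0.314 ] yaw -1.6 F [-0.3 -0.3 -1.3] w 0.0098 gf 29.98719871044159 j7 0.08
slide [0.0028, -0.0021, 0.049] rot [-0.04, 0.05, -0.6]
```

Call:
send_rows(slide=[[0.0016, -0.0018, 0.015], [0.0016, -0.0018, 0.03], [0.0016, -0.0018, 0.042], [0.0016, -0.0018, 0.048], [0.0016, -0.0018, 0.048]], rot=[[0, 0, -0.6], [0, 0, -0.6], [0, 0, -0.6], [0, 0, -0.6], [0, 0, -0.6]], grip=[0.004, 0.004, 0.004, 0.004, 0.004])

```text
clock: 21.5
ee_pos: [0.5066, 0.0441, 0.2656]
eef_rot: [-0.0, 0.712, 0.702, -0.001]
force: [0.1, 0.4, -0.6]
gripper_width: 0.0101
grasp_force: 30.0
```

Run:
```python
from h import *
go(.5068,.0433,.25,-1)
```

```text
t 21.5 pos [0.5066 0.0441 0.2656] yaw -0.86 F [ 0.1  0.4 -0.6] w 0.0101 gf 29.987321197986603 j7 0.12
slide [-0.0008, 0.0003, 0.0156] rot [-0.11, 0.03, 0.14]
```

Call:
send_rows(slide=[[-0.0006, 0.0002, 0.002], [-0.0006, 0.0002, 0.004], [-0.0006, 0.0002, 0.006], [-0.0006, 0.0002, 0.007], [-0.0006, 0.0002, 0.008]], rot=[[0, 0, 0], [0, 0, 0], [0, 0, 0], [0, 0, 0], [0, 0, 0]], grip=[0.004, 0.004, 0.004, 0.004, 0.004])

```text
clock: 22.0
ee_pos: [0.5071, 0.0439, 0.2585]
eef_rot: [0.0, 0.712, 0.702, 0.0]
force: [0.2, -0.3, -1.3]
gripper_width: 0.0097
grasp_force: 30.0
```

Call:
send_rows(slide=[[0, 0, 0.001], [0, 0, 0.002], [0, 0, 0.003], [0, 0, 0.003], [0, 0, 0.003]], rot=[[0, 0, 0], [0, 0, 0], [0, 0, 0], [0, 0, 0], [0, 0, 0]], grip=[0.004, 0.004, 0.004, 0.004, 0.004])

```text
clock: 22.5
ee_pos: [0.507, 0.0438, 0.2554]
eef_rot: [-0.0, 0.712, 0.702, -0.0]
force: [0.3, 0.4, -0.6]
gripper_width: 0.0099
grasp_force: 30.0
```

Call:
send_rows(slide=[[0, 0, 0.001], [0, 0, 0.002], [0, 0, 0.003], [0, 0, 0.004], [0, 0, 0.005]], rot=[[0, 0, 0], [0, 0, 0], [0, 0, 0], [0, 0, 0], [0, 0, 0]], grip=[0.004, 0.004, 0.004, 0.004, 0.004])

```text
clock: 23.0
ee_pos: [0.507, 0.0438, 0.2503]
eef_rot: [-0.0, 0.712, 0.702, -0.0]
force: [-0.3, -0.5, -0.5]
gripper_width: 0.0098
grasp_force: 30.0
```

Call:
send_rows(slide=[[0, 0, 0.0005], [0, 0, 0.001], [0, 0, 0.001], [0, 0, 0.001], [0, 0, 0.001]], rot=[[0, 0, 0], [0, 0, 0], [0, 0, 0], [0, 0, 0], [0, 0, 0]], grip=[0.004, 0.004, 0.004, 0.004, 0.004])

```text
clock: 23.5
ee_pos: [0.5071, 0.0438, 0.2496]
eef_rot: [0.0, 0.712, 0.702, 0.0]
force: [-0.6, -0.3, -0.1]
gripper_width: 0.0097
grasp_force: 30.0
```

Call:
send_rows(slide=[[0, -0.0004, 0.0003], [0.0001, -0.0007, 0.0003], [0.0002, -0.0011, 0.0003], [0.0003, -0.0014, 0.0003], [0.0005, -0.0015, 0.0003]], rot=[[0, 0, 6], [0, 0, 12], [0, 0, 18], [0, 0, 24], [0, 0, 30]], grip=[0.004, 0.004, 0.004, 0.004, 0.004])

```text
clock: 24.0
ee_pos: [0.5064, 0.0443, 0.2495]
eef_rot: [0.001, 0.87, 0.492, 0.001]
force: [1.6, -0.7, 0.4]
gripper_width: 0.0099
grasp_force: 30.0
```

```bash
python3 -c "
from h import *
go(.507,.0438,.249,-89.6);print(telemetry.read_state()['moment'])"
```

```text
t 24.0 pos [0.5064 0.0443 0.2495] yaw -31.02 F [ 1.6 -0.7  0.4] w 0.0099 gf 29.991641342639923 j7 -0.29
slide [-0.0002, 0.0007, 0.0005] rot [0.1, -0.13, 58.58]
[-0.10371902 -0.21007054  0.04336158]
```

Call:
send_rows(slide=[[0, -0.0004, 0], [0.0001, -0.0007, 0], [0.0002, -0.0011, 0], [0.0003, -0.0014, 0], [0.0005, -0.0015, 0]], rot=[[0, 0, 6], [0, 0, 12], [0, 0, 18], [0, 0, 24], [0, 0, 30]], grip=[0.004, 0.004, 0.004, 0.004, 0.004])

```text
clock: 24.5
ee_pos: [0.5058, 0.045, 0.2495]
eef_rot: [0.001, 0.968, 0.25, 0.002]
force: [2.0, -0.5, -1.2]
gripper_width: 0.0099
grasp_force: 30.0
```

```bash
python3 -c "
from h import *
go(.505,.0465,.249,-89.6);print(telemetry.read_state()['moment'])"
```

```text
t 24.5 pos [0.5058 0.045  0.2495] yaw -61.04 F [ 2.  -0.5 -1.2] w 0.0099 gf 29.993348121643066 j7 -0.7
slide [0.0001, -0.0017, 0.0005] rot [0.15, -0.18, 28.56]
[-0.44266109 -0.29594941  0.04735355]
```

Call:
send_rows(slide=[[0, -0.0004, 0], [0.0001, -0.0007, 0], [0.0002, -0.0011, 0], [0.0003, -0.0014, 0], [0.0004, -0.0015, 0]], rot=[[0, 0, 6], [0, 0, 12], [0, 0, 18], [0, 0, 24], [0, 0, 28.6]], grip=[0.004, 0.004, 0.004, 0.004, 0.004])

```text
clock: 25.0
ee_pos: [0.5055, 0.0459, 0.2495]
eef_rot: [0.002, 1.0, 0.003, 0.002]
force: [2.2, -1.7, -2.0]
gripper_width: 0.0099
grasp_force: 30.0
```

Call:
send_rows(slide=[[0, 0, 0], [0, 0, 0], [0, 0, 0], [0, 0, 0], [0, 0, 0]], rot=[[0, 0, 0], [0, 0, 0], [0, 0, 0], [0, 0, 0], [0, 0, 0]], grip=[0.004, 0.004, 0.004, 0.004, 0.004])

```text
clock: 25.5
ee_pos: [0.5047, 0.0461, 0.2495]
eef_rot: [0.001, 1.0, 0.005, 0.001]
force: [2.4, -4.3, -0.1]
gripper_width: 0.0095
grasp_force: 30.0
```

Run:
```python
from h import *
go(.504,.0465,.249,-89.6);print(telemetry.read_state()['moment'])
d=snap('wrist');P=cloud(d);b=d['pixels'].astype(int);r=np.hypot(P[...,0]-.5066,P[...,1]-.0463)
m=(abs(r-.059)<.004)&(abs(P[...,2]-.119)<.004);Q=P[m];print("rim",len(Q),circ(Q),Q[:,2].mean())
m=(r<.03)&(P[...,2]>.145)&(P[...,2]<.16);Q=P[m];print("disc top",len(Q),np.median(Q[:,2]),Q.min(0),Q.max(0))
m=(r<.03)&(P[...,2]>.175)&(P[...,2]<.19)&(abs(P[...,1]-.0465)<.009);Q=P[m];print("bar top",len(Q),np.median(Q[:,2]),Q.min(0),Q.max(0))
for sg in(1,-1):
    m=(b[...,0]-b[...,2]>40)&(abs(r-.11)<.014)&(sg*(P[...,0]-.5066)>0);Q=P[m]
    if len(Q):print(sg,len(Q),Q.mean(0),(Q.min(0)+Q.max(0))/2)
```

```text
t 25.5 pos [0.5047 0.0461 0.2495] yaw -89.41 F [ 2.4 -4.3 -0.1] w 0.0095 gf 30.001724660396576 j7 -1.09
slide [-0.0007, -0.0004, 0.0005] rot [0.09, -0.11, 0.19]
[-1.13309879 -0.50402597  0.02823857]
rim 4134 (array([0.50759659, 0.04573881]), np.float64(0.05873281162179522)) 0.11877998088977587
disc top 2841 0.15225275142633957 [0.50067113 0.02273969 0.14510571] [0.53103659 0.07051957 0.15993491]
bar top 1996 0.18397047866444138 [0.4890914  0.03750216 0.17501292] [0.52537776 0.05549403 0.18997259]
1 1098 [0.6161339  0.04738159 0.01974695] [0.61346406 0.04744012 0.01153988]
```

Call:
send_rows(slide=[[0.0003, 0.0005, 0], [0.0003, 0.0005, 0], [0.0003, 0.0005, 0], [0.0003, 0.0005, 0], [0.0003, 0.0005, 0]], rot=[[0, 0, 0.2], [0, 0, 0.2], [0, 0, 0.2], [0, 0, 0.2], [0, 0, 0.2]], grip=[0.004, 0.004, 0.04, 0.04, 0.04])

```text
clock: 26.05
ee_pos: [0.5034, 0.0481, 0.2485]
eef_rot: [-0.001, 1.0, 0.004, -0.002]
force: [0.2, 0.5, -0.7]
gripper_width: 0.029
grasp_force: 0.0
```

Call:
send_rows(slide=[[0, 0, 0], [0, 0, -0.01], [0, 0, -0.03], [0, 0, -0.06], [0, 0, -0.1]], rot=[[0, 0, 0], [0, 0, 0], [0, 0, 0], [0, 0, 0], [0, 0, 0]], grip=[0.04, 0.04, 0.04, 0.04, 0.04])

```text
clock: 26.55
ee_pos: [0.5035, 0.0469, 0.3497]
eef_rot: [0.0, 1.0, 0.003, -0.002]
force: [1.2, 0.8, -1.4]
gripper_width: 0.0397
grasp_force: 0.0
```

Call:
send_rows(slide=[[0, 0, 0], [0, 0, 0], [0, 0, 0], [0, 0, 0], [0, 0, 0]], rot=[[0, 0, 0], [0, 0, 0], [0, 0, 0], [0, 0, 0], [0, 0, 0]], grip=[0.06, 0.06, 0.06, 0.06, 0.06])

```text
clock: 27.05
ee_pos: [0.504, 0.0467, 0.3482]
eef_rot: [0.0, 1.0, 0.003, -0.001]
force: [-0.6, 0.2, 0.4]
gripper_width: 0.06
grasp_force: 0.0
```

Run:
```python
from h import *
go(.504,.0465,.249,-89.6)
d=snap('wrist');cv2.imwrite('pics/w7.png',d['pixels']);P=cloud(d);b=d['pixels'].astype(int);r=np.hypot(P[...,0]-.5066,P[...,1]-.0463)
m=(r<.03)&(P[...,2]>.149)&(P[...,2]<.156);Q=P[m];print("disc top",len(Q),np.median(Q[:,2]),(Q.min(0)+Q.max(0))/2)
m=(r<.03)&(P[...,2]>.18)&(P[...,2]<.19);Q=P[m];print("bar top",len(Q),np.median(Q[:,2]),cv2.minAreaRect((Q[:,:2]*1000).astype(np.float32)))
for sg in(1,-1):
    m=(b[...,0]-b[...,2]>40)&(abs(r-.11)<.014)&(sg*(P[...,0]-.5066)>0);Q=P[m]
    if len(Q):print(sg,len(Q),Q.mean(0),(Q.min(0)+Q.max(0))/2)
```

```text
t 27.05 pos [0.504  0.0467 0.3482] yaw -89.61 F [-0.6  0.2  0.4] w 0.06 gf 0.0 j7 -1.22
slide [0.0002, 0.0001, 0.0992] rot [0.02, 0.13, -0.01]
disc top 2137 0.15226902078745969 [0.50751187 0.04646794 0.15261359]
bar top 691 0.18406288702201634 ((506.6766662597656, 46.519283294677734), (35.8844108581543, 9.253229141235352), 0.26363980770111084)
1 633 [0.61608194 0.04737407 0.01961858] [0.61487643 0.04737757 0.01142315]
-1 303 [0.39379397 0.04543598 0.02010697] [0.39519022 0.04574521 0.01899375]
```

View pics/w7.png

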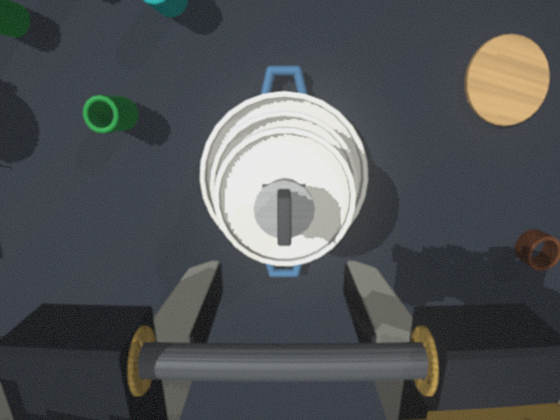

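The picture shows the cap flush on the dish hub at (285,213). Its bar is in line with both blue ears at (285,78) and (283,268), and the gripper is clear of it.

```bash
python3 -c "
from plant import arm;print(arm.job_done())"
```

```text
the job is handed in; nothing more can be done
None
```

The stand is finished and handed in at about 27 s: spacer, dish and cap went on in that order, the cap sits flush over the tongue (disc top measured at 152 mm), and its bar is within about 0.5° of the ear-handle line. The slot dropped over the tongue at the first try because I had measured the tongue's direction beforehand, so no feeling turn was needed.

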